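# Dial the code of the slide archive case and open its shutter

## Task

Unlock and open the slide archive case: as seen from the robot, left to right, its three number wheels must show 4, 5, 2 facing straight up. The middle wheel already shows its 5, so leave it as it is; when the code stands, and not before, slide the metal shutter on top fully open (to the right). Leave everything else on the bench where it is.

Things in the scene. Friction and masses are not known exactly. Their poses are not given: they have to be found in the camera images.
- case: Grey steel case fixed to the bench, x from -135 to 130, y +-160, 75 mm high (flat deck). Origin on the bench under its middle; z up, x away from its front (the wheels are nearest the robot), y to the left. Three wheels stand out of the deck in a row along y, 60 mm apart, 26 mm between them, ribs up to 112 mm above the bench. Short black lines on the deck mark the axle line.
- wheel_left (a point): Centre of the left wheel, on its axle (65 mm above the bench; case x -70, y +60 mm); fixed to the case, with its axes. White six-sided drum 34 mm wide, axle along the case's y; flats 28 mm from the axle bear dark numerals 1 to 6; at each corner a radial rib 8 mm thick reaches out to 47 mm from the axle, to push the wheel round by.
- wheel_middle (a point): Centre of the middle wheel, on its axle (65 mm above the bench; case x -70, y 0 mm); fixed to the case, with its axes. Wheel as the left one. At the top, between two ribs, there is room for a fingertip about 25 mm long in x.
- wheel_right (a point): Centre of the right wheel, on its axle (65 mm above the bench; case x -70, y -60 mm); fixed to the case, with its axes. Wheel as the left one. At the top, between two ribs, there is room for a fingertip about 25 mm long in x.
- drum_left (a joint): Angle of the left wheel, rad: number n faces straight up at (n-1) x 1.047. It grows as the wheel's top rolls away from the robot (case +x). Ribs stand at this angle + 0.524 + k x 1.047 from straight up, towards case +x. Stops at -0.35 and 5.6. No clicks; light friction (2 N at the rib); stays where left. 4 is at 3.142.
- drum_middle (a joint): Angle of the middle wheel, rad: number n faces straight up at (n-1) x 1.047. It grows as the wheel's top rolls away from the robot (case +x). Ribs, stops and friction as the left. Starts about 4.189 (number 5) and must stay.
- drum_right (a joint): Angle of the right wheel, rad: number n faces straight up at (n-1) x 1.047. It grows as the wheel's top rolls away from the robot (case +x). Ribs, stops and friction as the left. 2 is at 1.047.
- cover (a joint): Travel of the aluminium shutter in m: 0 shut, 0.115 fully open against its stop. It grows as the shutter slides to the right (the case's -y). Friction about 2.5 N; it stays where it is left.
- cover_fin (a point): Centre of the upright fin in the middle of the shutter (97 mm above the bench; moves with it; axes as the case). Fin 60 mm long (case x), 12 mm thick (y), 30 mm high, top at 112 mm. The aluminium shutter plate, 125 (x) by 128 mm (y), lies level under it, top at 82 mm, over a bay of glass slides at the left rear of the case.
- stain_jar: Small capped jar, 36 mm across, 42 mm high, standing on the case's deck (its top 117 mm above the bench) to the right of the right wheel. Origin under its centre. Leave it.
- tea_cup: White cup with a handle, 84 mm across, 72 mm high, on the bench right of the case. Origin under its centre. Leave it.
- marker: Marker pen 150 mm long, 17 mm wide, 15 mm high, lying in front of the case. Origin at the underside near its middle. Leave it.
- slide_tray: Open white tray with glass slides, 160 x 110 x 28 mm, left of the case. Origin under its centre. Leave it.
- reagent_bottle: Amber bottle, 64 mm across, 150 mm high, to the right of the case. Origin under its centre. Leave it.
- culture_dish: Flat clear lidded dish, 90 mm across, 18 mm high, at the left of the case's front. Origin under its centre. Leave it.

How it is judged:
By the outcome, as a careful person would: the job done as asked, in the order asked, and still so for the second after the job is handed in, with the robot touching nothing.
It also fails if it takes over 54 s, if anything falls off the work surface, if the arm or the gripper's body presses on something with over 40 N, if the wrist force passes 120 N, or if a joint passes its speed limit or range.

## Robot

A 7-joint arm with a two-finger parallel gripper is mounted at the origin on the work surface. World frame = base frame: x ahead of the robot, y to its left, z up, the work surface at z = 0. Lengths are in m, angles in rad, forces in N, time in s.
With the tool pointing down it reaches from about 0.425 to 0.975 m from the base axis. Payload 16.7 kg.
Tool frame: the origin (TCP) lies midway between the tips of the shut fingers; the grasp point (between the pads) lies 19 mm behind it; z points along the fingers, y is the line along which they close (so a half turn about z gives the same grasp; the last joint's range is limited). The gripper opens to 85 mm and grips with 20 to 120 N. Pads are 22 mm wide; open, the fingers measure 114 mm over their backs; the gripper's body (76 mm by 85 mm) begins 54 mm behind the grasp point. The pads swing forward as they close: fully open they stand 13 mm farther back than shut.
Start: joints at [-1.488, 0.426, 0.074, 1.606, -0.034, 1.111, -0.067], TCP at [0.155, 0.657, 0.231] pointing down, gripper open.
Joint ranges: [-2.85, 2.85], [-0.5, 2.14], [-1.23, 1.37], [0.21, 2.46], [-1.02, 4.16], [0.16, 2.05], [-2.73, 2.73]. Speed limits (rad/s): [1.89, 1.89, 2.39, 2.39, 3.01, 3.01, 3.01].

## Interface

Orientations are given as a unit quaternion [x, y, z, w].
In Python, from plant import arm gives the robot as it stands. Calls block until the motion is done:
- arm.move_pose(position, orientation): joint-space move of the TCP to a pose.
- arm.servo_line(position, max_speed=0.15, ori=None): straight line of the TCP; ori=None keeps the orientation; max_speed is the mean speed in m/s.
- arm.goto_joints(angles): joint-space move.
- arm.let_go() and arm.close(f_grip=None): open the fingers fully, or close them until they stop; f_grip is the grip in N (None keeps the last).
- arm.hold(seconds).
- arm.inverse_kinematics(position, orientation): joint angles nearest the present ones, or None.
- arm.get_state(): the state.
- arm.camera(name): name is "side" or "top" or "wrist"; returns (picture, depth): 400x640x3 uint8, red, green, blue; 400x640 float32, m along the optical axis (not along the pixel's ray), 0 where there is no reading.
- arm.camera_params(name): a dict with "vertical_fov" (degrees; the focal length in pixels is half the picture's height over the tangent of half this angle, whatever the lens; pixels are square), "cx", "cy" (the principal point, pixels), "pose" (4x4, takes a point from camera to world coordinates); the wrist camera has in their place "tool_from_camera" (4x4, takes a point from camera to tool coordinates, whose origin is the TCP and whose axes are the flange's). Camera axes: x right, y up, looking along -z (the intrinsics and any distortion apply to the point x, -y, -z); pixel columns grow to the right and rows downward; lengths in m; the calibration is good to about 2 mm. A picture is of the moment at which its call begins: read the wrist's pose just before it. camera_params takes no time and is no camera call.
A pose or a line that the arm cannot do raises arm.IKError and nothing moves.
- arm.close_job(): hands the job in; it is judged then, once.
The state is a dict: "clock": time; "q": joint angles; "dq": joint speeds; "effort": joint torques, N m; "eef_pos": TCP position; "tcp_rot": TCP orientation; "ft_force": force on the tool from outside, world axes, zero at the start; "ft_torque": the same for the moment, N m; "width": opening from 0.0 (shut) to 1.0 (fully open); "grip_force": force on a finger pad.
Only numpy, scipy, OpenCV 4.12 (cv2) and the standard library are available. Lean on these libraries where they do the work, as an engineer would, in place of code of your own. Each camera call takes 0.05 s, during which the arm holds its last target. There are 200 camera calls.

## Working session

There is one attempt and no reset: what is moved stays moved. The work goes in short steps, each a Python script; the robot and the scene stay as the last script left them, time stands still between calls to the robot, and variables do not carry over. Pictures are saved under pics/ and viewed, at most 10 in all, crops included, and the job is handed in when it is done.

```bash
mkdir -p pics; ls; python3 - <<'E'
from plant import arm
import cv2,numpy as np
for n in("top","side"):
    p,d=arm.camera(n); cv2.imwrite(f"pics/{n}0.png",p[:,:,::-1]); np.savez(f"{n}0.npz",p=p,d=d)
    print(n,arm.camera_params(n))
print(arm.camera_params("wrist"))
s=arm.get_state();print(s)
E
```

```text
pics
top {'vertical_fov': 43.489302026109954, 'cx': 317.2354481137941, 'cy': 199.4753688461365, 'pose': array([[ 0.02623675,  0.97298219, -0.22938458,  0.34245527],
       [-0.99965173,  0.02618811, -0.00325674,  0.04541777],
       [ 0.0028384 ,  0.22939014,  0.97333042,  0.99464749],
       [ 0.        ,  0.        ,  0.        ,  1.        ]])}
side {'vertical_fov': 46.433270287540125, 'cx': 322.9365505892122, 'cy': 198.05238959224508, 'pose': array([[ 0.89050312,  0.30432254, -0.33821885,  0.22313406],
       [-0.45484546,  0.57757854, -0.67787804, -0.57876128],
       [-0.01094561,  0.75748982,  0.65275521,  0.68322448],
       [ 0.        ,  0.        ,  0.        ,  1.        ]])}
{'vertical_fov': 58.35931362589717, 'cx': 320.1147802869212, 'cy': 199.6708971358478, 'tool_from_camera': array([[ 4.01060642e-04,  9.60209861e-01,  2.79279182e-01,
         6.90539335e-02],
       [ 9.99999919e-01, -3.96988188e-04, -7.11425621e-05,
         7.08242302e-04],
       [ 4.25587467e-05,  2.79279188e-01, -9.60209942e-01,
        -1.42516407e-01],
       [ 0.00000000e+00,  0.00000000e+00,  0.00000000e+00,
         1.00000000e+00]])}
{'clock': 0.1, 'q': array([-1.4884975 ,  0.42663918,  0.07383548,  1.60653208, -0.03409075,
        1.11078967, -0.06709912]), 'dq': array([ 4.75808455e-04, -2.55767875e-03, -1.92828780e-04, -1.59751226e-03,
       -9.55815793e-05, -1.62515907e-03,  5.89339320e-04]), 'effort': array([ 8.17695429e-03, -9.51530814e+01,  3.77192572e+00, -4.64399779e+01,
        1.96929899e-02,  6.62808947e-03, -3.18682339e-05]), 'eef_pos': array([0.15500083, 0.65659455, 0.23070512]), 'tcp_rot': array([ 1.15645239e-01,  9.93290426e-01, -5.54250896e-04, -2.60217222e-05]), 'ft_force': array([-0.27621598, -0.35822409, -0.36722082]), 'ft_torque': array([ 0.01789944, -0.01458306,  0.02542818]), 'grip_force': 0.0, 'width': 0.9977068029174287}
```

View pics/top0.png

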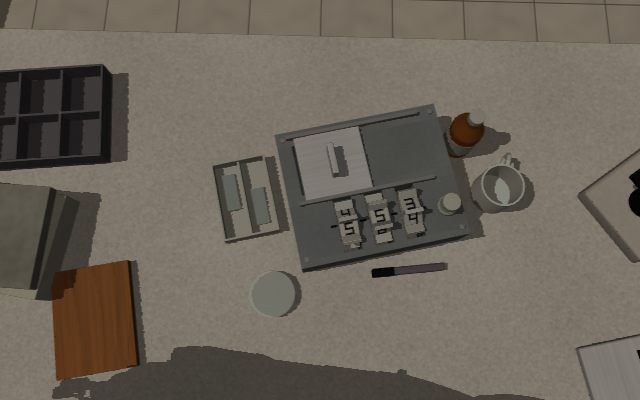

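View pics/side0.png

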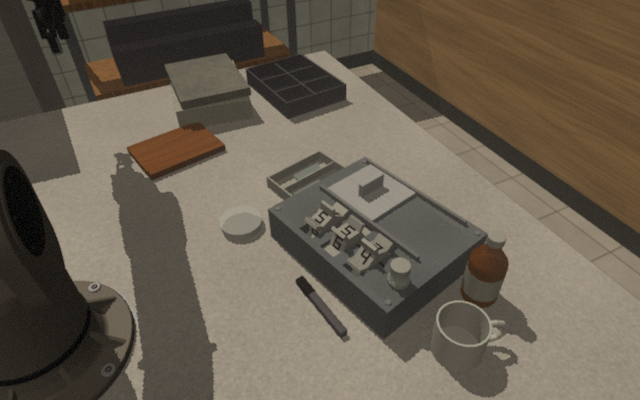

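The top view shows the case yawed roughly 12° counter-clockwise, with deck corners near (277,134), (434,105), (468,235) and (303,270). The left wheel sits between 4 (rear) and 5 (front), and the middle shows 5. The right wheel sits between 3 and 4. The shutter fin is near (333,160) and the jar near (450,203). The side view agrees.

```bash
cat > h.py <<'E'
import numpy as np, cv2
from scipy.spatial.transform import Rotation as R
from plant import arm
def cloud(n,p,d,T=None):
    c=arm.camera_params(n); f=200/np.tan(np.radians(c["vertical_fov"]/2))
    if T is None:T=c["pose"]
    v,u=np.mgrid[0:400,0:640]
    P=np.stack([(u-c["cx"])/f*d,-(v-c["cy"])/f*d,-d],-1)
    return P@T[:3,:3].T+T[:3,3]
def wrist(tag):
    s=arm.get_state();p,d=arm.camera("wrist")
    cv2.imwrite(f"pics/{tag}.png",p[:,:,::-1])
    T=np.eye(4);T[:3,:3]=R.from_quat(s["tcp_rot"]).as_matrix();T[:3,3]=s["eef_pos"]
    W=cloud("wrist",p,d,T@arm.camera_params("wrist")["tool_from_camera"]); np.savez(tag+".npz",p=p,d=d,W=W); return p,d,W
def fitcase(W,d,z0=.075,tol=.006):
    m=((abs(W[...,2]-z0)<tol)&(d>0)).astype(np.uint8)
    m=cv2.morphologyEx(m,cv2.MORPH_OPEN,np.ones((3,3)))
    n,l,st,_=cv2.connectedComponentsWithStats(m); 
    k=1+np.argmax(st[1:,4]); P=W[l==k]
    (c,sz,a)=cv2.minAreaRect((P[:,:2]*1000).astype(np.float32))
    return c,sz,a,P[:,2].mean(),st[k]
E
python3 - <<'E'
from h import *
for n in("top","side"):
    z=np.load(n+"0.npz");W=cloud(n,z["p"],z["d"])
    print(n,fitcase(W,z["d"]), fitcase(W,z["d"],.0785,.007))
    for uv in ([(277,134),(434,105),(468,235),(303,270),(333,160),(450,203)] if n=="top" else [(400,268),(380,318),(371,183)]): print(uv,W[uv[1],uv[0]].round(4))
E
```

```text
top ((595.0340576171875, -51.51609802246094), (266.1264953613281, 321.2451171875), 13.389893531799316, np.float64(0.07538082808365942), array([  275,   104,   195,   165, 13369], dtype=int32)) ((595.0252685546875, -51.26878356933594), (266.02911376953125, 320.759765625), 13.389893531799316, np.float64(0.07713843174142071), array([  275,   104,   195,   165, 17623], dtype=int32))
(277, 134) [0.688  0.1301 0.0745]
(434, 105) [ 0.7585 -0.1777  0.0713]
(468, 235) [ 0.512  -0.2558 -0.0011]
(303, 270) [0.4294 0.0719 0.0417]
(333, 160) [0.6262 0.0213 0.1113]
(450, 203) [ 0.5493 -0.1903  0.1167]
side ((592.9586791992188, -49.460418701171875), (268.6932678222656, 323.14178466796875), 13.436521530151367, np.float64(0.07442065421726947), array([  268,   158,   219,   157, 10331], dtype=int32)) ((593.1090087890625, -49.275909423828125), (268.7995300292969, 322.73065185546875), 13.332386016845703, np.float64(0.07640688379901858), array([  268,   158,   219,   155, 13742], dtype=int32))
(400, 268) [ 0.5474 -0.1982  0.1167]
(380, 318) [ 0.4984 -0.2254  0.0498]
(371, 183) [0.6268 0.0175 0.1055]
```

Both views put the deck at 266 x 321 mm (265 x 320 expected) and z = 0.075, with yaw 13.4° and the two fits 3 mm apart. Next I'll move in and measure the wheels with the wrist camera.

```bash
cat >> h.py <<'E'
O=np.array([.5964,-.0499]); YAW=np.radians(13.4)
Rz=R.from_euler("z",YAW).as_matrix()
Q=[-np.sin(YAW/2),np.cos(YAW/2),0,0]
def c2w(x,y,z): return np.r_[O+(Rz@[x,y,0])[:2],z]
def w2c(W): return (W-np.r_[O,0])@Rz
E
python3 - <<'E'
from h import *
print(Q, R.from_quat(Q).as_matrix().round(3).tolist(), arm.inverse_kinematics(c2w(-.02,0,.19),Q))
arm.close(30)
arm.move_pose(c2w(-.02,0,.19),Q)
s=arm.get_state();print(s["clock"],s["eef_pos"],s["width"])
p,d,W=wrist("w1")
print(fitcase(W,d))
E
```

```text
[np.float64(-0.11667073709933316), np.float64(0.9931706495384861), 0, 0] [[-0.973, -0.232, 0.0], [-0.232, 0.973, 0.0], [-0.0, 0.0, -1.0]] [-0.64521153  0.40561245  0.80791557  1.90049931 -0.35011451  0.98187427
  2.12519477]
3.775 [ 0.57710645 -0.05379888  0.18995471] -0.0008345278964725601
((586.1761474609375, -50.79719543457031), (245.44383239746094, 321.510498046875), 13.435323715209961, np.float64(0.07496129937066709), array([   79,    26,   487,   317, 75570], dtype=int32))
```

View pics/w1.png

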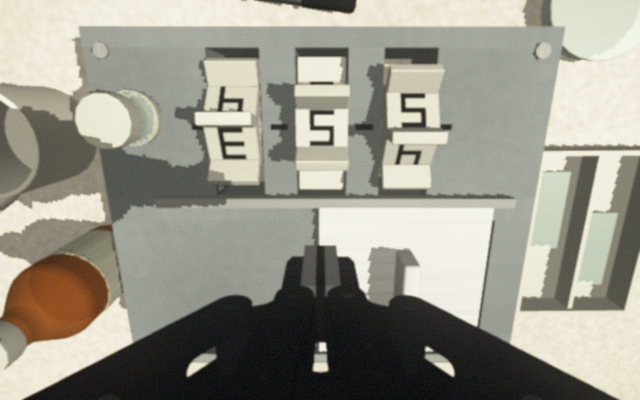

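This wrist view is inverted, so up is towards the robot. The left wheel is at (415,125), between 5 and 4, with a rib near the top at row 137. The middle wheel is at (322,125) with 5 up. The right wheel is at (230,125), between 4 and 3, with a rib at row 119. The axle marks are at row 127. Next come the wheel profiles from depth.

```bash
cat >> h.py <<'E'
def ang(W,d,y0,dy=0.):
    """flat normals (deg from up, toward +x) and rib-tip angles of wheel at case y0"""
    C=w2c(W); P=C[(abs(C[...,1]-y0-dy)<.012)&(abs(C[...,0]+.07)<.06)&(C[...,2]>.078)&(d>0)]
    X=(P[:,0]+.07)*1e3; Z=P[:,2]*1e3-65
    r=np.hypot(X,Z); a=np.degrees(np.arctan2(X,Z))
    out=[]
    t=r>43.5
    h,_=np.histogram(a[t],bins=np.arange(-90,91,4))
    return X,Z,r,a,t
E
python3 - <<'E'
from h import *
z=np.load("w1.npz");W=z["W"];d=z["d"];p=z["p"]
C=w2c(W)
# axle marks: dark pixels on deck near x=-70
g=p.max(2); m=(g<45)&(abs(C[...,2]-.075)<.004)&(abs(C[...,0]+.07)<.012)&(abs(C[...,1])<.1)
l,k=cv2.connectedComponents(m.astype(np.uint8))[:2]
for i in range(1,l):
    if (k==i).sum()>15: print("mark",(k==i).sum(),C[k==i].mean(0).round(4),np.argwhere(k==i).mean(0))
for y0 in(.06,0,-.06):
    X,Z,r,a,t=ang(W,d,y0)
    C2=C[(C[...,2]>.085)&(abs(C[...,0]+.07)<.04)&(abs(C[...,1]-y0)<.026)&(d>0)]
    print(y0,"yrange",np.percentile(C2[:,1],[2,98]).round(4),"n",len(X))
    for b in range(-52,53,4):
        s=abs(X-b)<2
        if s.sum()>5: print(b,s.sum(),np.percentile(Z[s],[10,50,90]).round(1),end=" | ")
    print()
E
```

```text
mark 17 [-0.0675  0.033   0.0759] [126.76470588 366.41176471]
0.06 yrange [0.0363 0.0773] n 6721
-40 12 [23.  23.5 23.7] | -36 241 [24.8 27.3 29.2] | -32 247 [27.  28.3 29.9] | -28 251 [24.4 25.8 27.2] | -24 257 [21.4 22.8 24.2] | -20 218 [20.  21.1 22.2] | -16 217 [21.2 22.3 23.5] | -12 255 [23.1 24.4 25.8] | -8 218 [25.3 26.3 27.4] | -4 255 [27.  28.  29.4] | 0 300 [29.4 31.5 42.7] | 4 273 [45.7 46.7 47.6] | 8 233 [45.9 46.6 47.5] | 12 103 [25.7 26.6 27.8] | 16 183 [23.3 24.5 25.9] | 20 173 [20.5 22.3 23.9] | 24 171 [17.8 19.2 20.6] | 28 192 [16.  17.1 18.2] | 32 200 [17.2 18.5 19.7] | 36 217 [19.  20.3 21.6] | 40 1982 [ 23.5 204.5 208.6] | 44 115 [18.2 22.6 23.8] | 48 14 [16.2 17.  17.4] | 52 161 [13.8 18.7 20.5] | 
0 yrange [-0.0166  0.0179] n 16996
-24 199 [38.1 39.2 40.4] | -20 278 [40.  41.1 42.1] | -16 269 [34.6 37.6 40.2] | -12 224 [28.  30.8 33.1] | -8 216 [27.1 28.2 29.2] | -4 217 [27.  27.9 28.8] | 0 246 [27.1 28.1 29.1] | 4 216 [27.3 28.3 29.3] | 8 212 [27.2 28.  29. ] | 12 218 [27.9 28.9 29.9] | 16 286 [30.3 33.5 36.3] | 20 292 [37.7 40.6 42.9] | 24 201 [40.6 41.6 42.7] | 28 112 [38.9 40.  41. ] | 32 20 [204.6 212.6 215.5] | 36 5435 [193.5 204.  212.4] | 40 5436 [144.5 175.4 206. ] | 44 1504 [137.2 158.5 199.9] | 48 250 [162.  170.9 190.6] | 52 419 [ 16.4 162.3 173.4] | 
-0.06 yrange [-0.0745 -0.0364] n 6482
-44 36 [14.1 14.9 15.7] | -40 222 [17.3 19.1 20.4] | -36 240 [17.3 18.3 19.5] | -32 228 [15.8 16.8 18.1] | -28 215 [14.5 15.4 16.5] | -24 246 [13.7 14.9 16.3] | -20 216 [16.4 18.  19.7] | -16 216 [19.7 21.8 23.2] | -12 256 [23.  24.8 26.3] | -8 312 [26.9 45.7 46.8] | -4 250 [45.6 46.5 47.5] | 0 181 [29.8 37.4 46.2] | 4 216 [28.2 29.5 30.8] | 8 204 [26.9 27.8 29.1] | 12 190 [25.8 26.8 27.8] | 16 211 [23.7 24.8 25.7] | 20 185 [22.7 23.6 24.6] | 24 221 [22.2 23.4 24.9] | 28 238 [24.8 26.5 28.2] | 32 237 [28.  29.9 31.4] | 36 203 [30.8 32.  32.9] | 40 1560 [198.4 205.3 208.8] | 52 165 [14.3 19.  20.5] |
```

```bash
cat >> h.py <<'E'
XC=.0023; ZB=.099; ZT=.135
def stroke(y0,x1,x2,v=.06):
    """enter at x1 (mm rel. axle), drag to x2, lift"""
    f=lambda x,z:c2w(-.07+XC+x*1e-3,y0,z)
    p=arm.get_state()["eef_pos"]
    arm.servo_line(f(x1,max(ZT,min(p[2],.19))),.2,ori=Q)
    if p[2]>ZT+.01: arm.servo_line(f(x1,ZT),.15)
    arm.servo_line(f(x1,ZB),.08); a=arm.get_state()["ft_force"]
    arm.servo_line(f(x2,ZB),v); s=arm.get_state()
    print("F down",a.round(1),"end",s["ft_force"].round(1),"pos",(w2c(s["eef_pos"])*1e3).round(1))
    arm.servo_line(f(x2,ZT),.15)
def look(tag):
    arm.servo_line(c2w(-.02,0,.19),.2,ori=Q); arm.hold(.2)
    p,d,W=wrist(tag); C=w2c(W)
    for n,y0 in(("L",.06),("M",0),("R",-.06)):
        P=C[(abs(C[...,1]-y0)<.011)&(abs(C[...,0]+.07-XC)<.034)&(C[...,2]>.08)&(C[...,2]<.12)&(d>0)]
        X=(P[:,0]+.07-XC)*1e3;Z=P[:,2]*1e3-65
        # hexagon orientation: score points lying on a flat (28 mm along a normal a+60k)
        best=[]
        for xo in np.arange(-3,3.1,.25):
            for a in np.arange(-30,30,.5):
                n_=sum(((abs((X-xo)*np.sin(b)+Z*np.cos(b)-28)<.8)&(abs((X-xo)*np.cos(b)-Z*np.sin(b))<12)).sum() for b in np.radians(a+60*np.arange(-2,3)))
                best.append((n_,a,xo))
        b=max(best); a=np.radians(b[1])
        # slope of each visible flat
        sl=[]
        for k in(-1,0,1):
            t=a+k*np.pi/3; s=(abs((X-b[2])*np.sin(t)+Z*np.cos(t)-28)<1.5)&(abs((X-b[2])*np.cos(t)-Z*np.sin(t))<10)
            if s.sum()>200: q=np.polyfit(X[s],Z[s],1); sl.append((round(np.degrees(-np.arctan(q[0])),1),int(s.sum())))
        print(n,"best",b,"flat normals",sl)
    print("clock",arm.get_state()["clock"])
E
python3 - <<'E'
from h import *
look("w2")
stroke(.06,26,-1)
stroke(-.06,15,-12.3)
stroke(-.06,37,-1)
look("w3")
E
```

```text
L best (np.int64(1310), np.float64(-26.0), np.float64(0.0)) flat normals [(np.float64(-25.4), 933), (np.float64(34.4), 552)]
M best (np.int64(852), np.float64(-1.5), np.float64(0.5)) flat normals [(np.float64(-1.9), 971)]
R best (np.int64(1319), np.float64(20.5), np.float64(0.0)) flat normals [(np.float64(-39.8), 723), (np.float64(20.1), 834)]
clock 4.325
F down [-0.3 -0.4  0.1] end [ 0.2 -0.8  0.5] pos [-68.9  60.2  99.1]
F down [ 0.5 -0.6  0.7] end [ 0.5 -0.2 -0.8] pos [-80.2 -59.9  99.1]
F down [-0.3 -0.5  0.9] end [0.3 0.8 0.5] pos [-68.9 -59.9  98.9]
L best (np.int64(935), np.float64(7.0), np.float64(-0.25)) flat normals [(np.float64(6.2), 953)]
M best (np.int64(827), np.float64(-2.5), np.float64(1.0)) flat normals [(np.float64(-2.3), 967)]
R best (np.int64(901), np.float64(7.0), np.float64(-0.5)) flat normals [(np.float64(7.2), 931)]
clock 12.3167
```

View pics/w3.png

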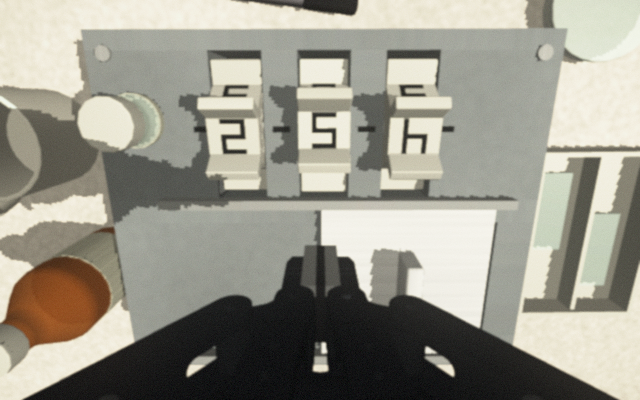

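Left now shows 4 and right shows 2, each about 7° short as planned. The middle is untouched. I'll use the deck's slope in the same view to find the angle bias.

```bash
python3 - <<'E'
from h import *
for t in("w1","w2","w3"):
    z=np.load(t+".npz");C=w2c(z["W"])
    for x0,x1 in((-.13,.0),(-.11,-.03)):
        s=(z["d"]>0)&(abs(C[...,2]-.075)<.004)&(C[...,0]>x0)&(C[...,0]<x1)&(abs(C[...,1])<.15)
        P=C[s]; A=np.c_[P[:,:2],np.ones(len(P))]; k=np.linalg.lstsq(A,P[:,2],rcond=None)[0]
        print(t,np.degrees(np.arctan(-k[0])).round(2),np.degrees(np.arctan(-k[1])).round(2),len(P))
E
```

```text
w1 -0.04 0.02 47428
w1 0.01 0.02 27847
w2 -0.06 0.02 47585
w2 0.0 0.02 27784
w3 -0.15 0.01 50686
w3 -0.33 0.02 30317
```

The deck reads level, so there's no bias and I can aim straight for zero normals.

```bash
python3 - <<'E'
from h import *
stroke(-.06,2,-4.9,.04)
stroke(.06,2,-4.7,.04)
look("w4")
C=w2c(np.load("w4.npz")["W"]); 
z=np.load("top0.npz");T=w2c(cloud("top",z["p"],z["d"]))
for n,C in(("w",C),("t",T)):
    m=(C[...,2]>.106)&(C[...,2]<.118)&(C[...,0]>-.005)&(C[...,0]<.13)&(C[...,1]>-.02)&(C[...,1]<.16)
    P=C[m]; print(n,len(P),P.min(0).round(4),P.max(0).round(4),np.median(P,0).round(4))
E
```

```text
F down [ 0.1 -0.1 -0.5] end [-0.4  0.3  0.3] pos [-72.8 -60.   99.3]
F down [-0.2 -0.1 -0.1] end [ 0.3  0.4 -0.4] pos [-72.5  60.1  99.3]
L best (np.int64(848), np.float64(3.5), np.float64(-0.5)) flat normals [(np.float64(3.0), 958)]
M best (np.int64(813), np.float64(-3.0), np.float64(1.0)) flat normals [(np.float64(-2.1), 946)]
R best (np.int64(815), np.float64(2.0), np.float64(0.25)) flat normals [(np.float64(2.7), 959)]
clock 17.625
w 566 [0.0213 0.0574 0.106 ] [0.0447 0.07   0.1139] [0.0314 0.0628 0.1116]
t 210 [0.0204 0.0557 0.106 ] [0.0797 0.0679 0.1169] [0.0488 0.0621 0.112 ]
```

```bash
python3 - <<'E'
from h import *
stroke(.06,0,-7.5,.04)
stroke(-.06,0,-7.2,.04)
look("w5")
E
```

```text
F down [-0.   0.1 -0.1] end [-0.1  0.1 -1.7] pos [-75.3  60.1  99.3]
F down [0.4 0.3 1.2] end [-0.9 -0.1  0.1] pos [-75.  -60.   99.3]
L best (np.int64(848), np.float64(-1.0), np.float64(-0.25)) flat normals [(np.float64(-1.0), 970)]
M best (np.int64(808), np.float64(-1.5), np.float64(0.5)) flat normals [(np.float64(-2.0), 961)]
R best (np.int64(831), np.float64(0.0), np.float64(0.25)) flat normals [(np.float64(-0.8), 947)]
clock 22.975
```

View pics/w5.png

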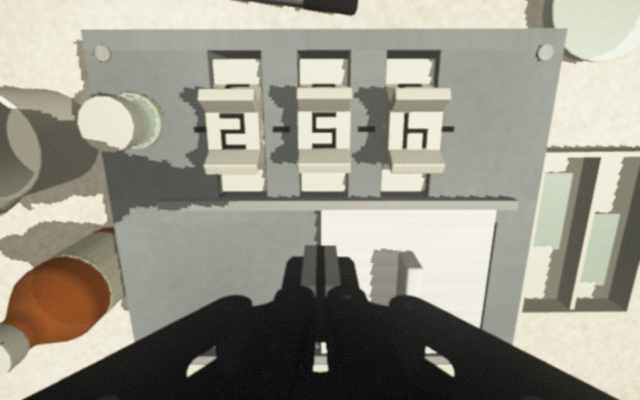

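The picture shows 4, 5, 2 in line on the axle marks, all within about 1–2° of straight up. Now the shutter.

```bash
python3 - <<'E'
from h import *
f=lambda y,z:c2w(.050,y,z)
arm.servo_line(f(.100,.16),.15); arm.servo_line(f(.100,.098),.12)
b=arm.get_state()["ft_force"]; print("base",b.round(1))
arm.servo_line(f(-.032,.098),.06)
y=-.032
while True:
    s=arm.get_state(); F=((s["ft_force"]-b)@Rz); print(round(y,4),F.round(1),(w2c(s["eef_pos"])*1e3).round(1))
    if F[1]>9 or y<-.055: break
    y-=.0015; arm.servo_line(f(y,.098),.03)
arm.servo_line(f(y+.012,.098),.08); arm.servo_line(f(y+.012,.16),.15)
arm.servo_line(c2w(-.06,.02,.25),.2); arm.hold(.2)
print(arm.get_state()["clock"])
p,d,W=wrist("w6");C=w2c(W)
p,d=arm.camera("side");cv2.imwrite("pics/s6.png",p[:,:,::-1]);S=w2c(cloud("side",p,d))
for C in(C,S):
    m=(C[...,2]>.106)&(C[...,2]<.118)&(C[...,0]>0)&(C[...,0]<.12)&(C[...,1]>-.1)&(C[...,1]<.16)
    P=C[m]; print(len(P),np.percentile(P,2,0).round(4),np.percentile(P,98,0).round(4))
E
```

```text
base [0.2 0.2 0.4]
-0.032 [-9.3 46.5 25.6] [ 50.2 -23.2  97.6]
28.9417
395 [ 0.0222 -0.0468  0.1068] [ 0.0489 -0.0353  0.1133]
177 [ 0.0195 -0.049   0.1064] [ 0.0763 -0.0367  0.1131]
```

View pics/w6.png

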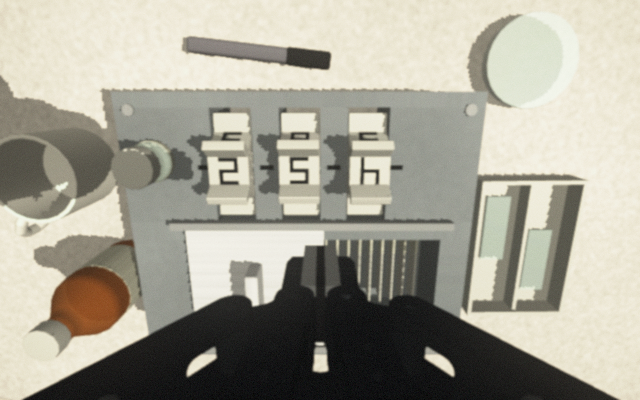

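View pics/s6.png

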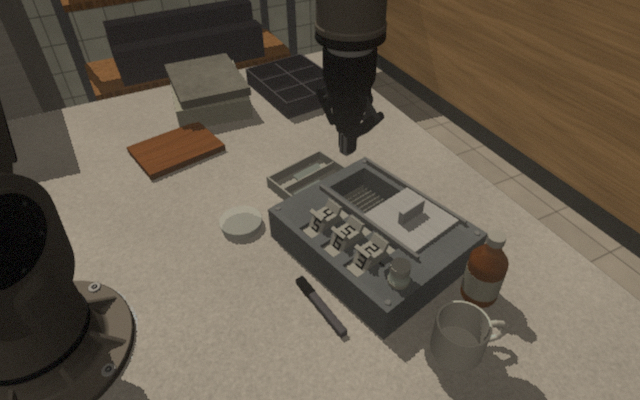

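Code is still 4-5-2, and the shutter stopped with its fin near y = -42, about 103 mm of travel. The rail end (col 170) shows roughly 11 mm remaining past the plate edge (col 185). The slanted force suggests a wedged contact, so I'll measure the edges and push again gently and higher.

```bash
python3 - <<'E'
from h import *
C=w2c(np.load("w6.npz")["W"]); 
for n,C in(("now",C),("start",w2c(np.load("w5.npz")["W"]))):
    m=(abs(C[...,2]-.082)<.0025)&(C[...,0]>-.012)&(C[...,0]<.02)&(abs(C[...,1])<.15)
    r=(C[...,2]>.0835)&(C[...,2]<.1)&(C[...,0]>-.03)&(C[...,0]<-.0)&(abs(C[...,1])<.16)
    print(n,"plate y",np.percentile(C[m],[1,99],0).round(4).tolist(),"rail",r.sum(),np.percentile(C[r],[1,99],0).round(4).tolist())
f=lambda y,z:c2w(.049,y,z)
Z=.103
arm.servo_line(f(-.008,.16),.2); b=arm.get_state()["ft_force"]
arm.servo_line(f(-.008,Z),.12)
y=-.016; arm.servo_line(f(y,Z),.06)
while True:
    arm.hold(.05); s=arm.get_state(); F=((s["ft_force"]-b)@Rz); print(round(y,4),F.round(1),(w2c(s["eef_pos"])*1e3).round(1))
    if F[1]>20 or y<-.045: break
    y-=.002; arm.servo_line(f(y,Z),.03)
print(s["clock"])
E
```

```text
now plate y [[-0.0115, -0.1045, 0.0805], [0.0197, 0.0662, 0.0844]] rail 2263 [[-0.018, -0.1156, 0.0836], [-0.0104, 0.139, 0.0866]]
start plate y [[-0.0117, -0.0285, 0.0804], [0.0197, 0.1268, 0.0843]] rail 3441 [[-0.018, -0.1159, 0.0836], [-0.0108, 0.1389, 0.0865]]
-0.016 [-0.2 -0.6 -0.5] [ 49.1 -16.5 103.4]
-0.018 [1.4 0.2 0.3] [ 49. -18. 103.]
-0.02 [ 0.3 -0.2 -0.1] [ 49.  -20.1 103. ]
-0.022 [0.6 0.1 0.1] [ 49.  -22.1 103. ]
-0.024 [-1.3  4.2  0.9] [ 49.1 -23.3 102.9]
-0.026 [-1.3 12.5  4.1] [ 49.1 -23.7 102.8]
-0.028 [-2.5 21.2  6.9] [ 49.1 -24.  102.6]
32.6667
```

```bash
python3 - <<'E'
from h import *
s=arm.get_state(); print((s["ft_force"]@Rz).round(2),(s["ft_torque"]@Rz).round(3),s["q"].round(2),s["width"])
p,d=arm.camera("side");S=w2c(cloud("side",p,d))
t,dt=arm.camera("top");T=w2c(cloud("top",t,dt))
z=np.load("top0.npz");T0=w2c(cloud("top",z["p"],z["d"]))
for n,C,dd in(("T0",T0,z["d"]),("T",T,dt),("S",S,d)):
    m=(C[...,2]>.125)&(C[...,2]<.16)&(C[...,1]<-.12)&(C[...,1]>-.3)&(C[...,0]>0)&(C[...,0]<.2)&(dd>0)
    if m.any(): print(n,"bottle top",m.sum(),np.percentile(C[m],[2,50,98],0).round(3).tolist())
    m=(C[...,2]>.12)&(C[...,1]<-.06)&(C[...,1]>-.14)&(abs(C[...,0])<.15)&(dd>0)
    print(n,"gripper-ish",m.sum(), C[m].min(0).round(3) if m.any() else '', C[m].max(0).round(3) if m.any() else '')
a=p[120:300,290:530]; b=t[90:250,260:500]
cv2.imwrite("pics/c7.png",np.hstack([cv2.resize(a,(400,300)),cv2.resize(b,(400,300))])[:,:,::-1])
E
```

```text
[-2.76 21.31  6.62] [ 4.404  0.7   -0.028] [-0.49  0.63  0.69  1.79 -0.5   0.91  2.23] 0.0011955407920531803
T0 bottle top 275 [[0.047, -0.219, 0.126], [0.059, -0.203, 0.15], [0.074, -0.192, 0.153]]
T0 gripper-ish 9 [-0.085 -0.131  0.12 ] [-0.062 -0.115  0.122]
T bottle top 273 [[0.047, -0.219, 0.126], [0.059, -0.203, 0.149], [0.074, -0.192, 0.153]]
T gripper-ish 527 [-0.083 -0.138  0.12 ] [ 0.077 -0.06   0.518]
S bottle top 363 [[0.045, -0.219, 0.126], [0.053, -0.208, 0.148], [0.071, -0.192, 0.151]]
S gripper-ish 5584 [-0.006 -0.102  0.158] [ 0.078 -0.06   0.49 ]
```

View pics/c7.png

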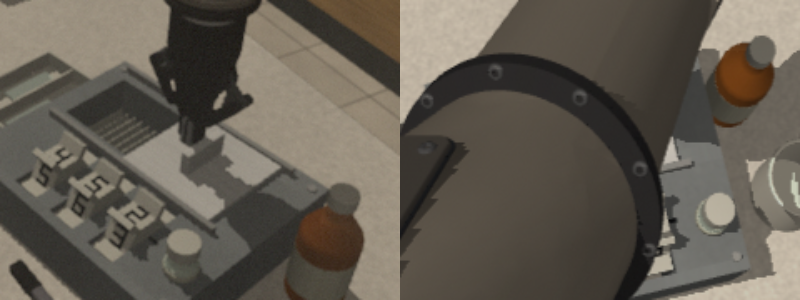

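Nothing else is touching, and the fin is the only contact. I'll check the bay's extent to see whether this is the real end stop, meaning the shutter was already partly open at the start.

```bash
python3 - <<'E'
from h import *
z=np.load("top0.npz")
T=w2c(cloud("top",z["p"],z["d"]))
for n,C,d in(("w5",w2c(np.load("w5.npz")["W"]),np.load("w5.npz")["d"]),("w6",w2c(np.load("w6.npz")["W"]),np.load("w6.npz")["d"]),("top0",T,z["d"])):
    print(n)
    for y in np.arange(.0,.152,.004):
        s=(abs(C[...,1]-y)<.002)&(C[...,0]>.002)&(C[...,0]<.025 if n!="top0" else C[...,0]<.1)&(d>0)&(C[...,2]<.1)
        if s.sum()>5: print(round(y*1e3),(np.percentile(C[s][:,2],[5,50,95])*1e3).round(0),end=" ")
    print()
E
```

```text
w5
0 [74. 81. 83.] 4 [81. 82. 83.] 8 [81. 82. 83.] 12 [81. 82. 83.] 16 [81. 82. 83.] 20 [81. 82. 83.] 24 [81. 82. 83.] 28 [81. 82. 83.] 32 [81. 82. 83.] 36 [81. 82. 83.] 40 [81. 82. 83.] 44 [81. 82. 83.] 48 [81. 82. 83.] 52 [81. 82. 83.] 56 [81. 82. 89.] 60 [81. 82. 98.] 64 [81. 82. 96.] 68 [81. 82. 97.] 72 [81. 82. 83.] 76 [81. 82. 83.] 80 [81. 82. 83.] 84 [81. 82. 83.] 88 [81. 82. 83.] 92 [81. 82. 83.] 96 [81. 82. 83.] 100 [81. 82. 83.] 104 [81. 82. 83.] 108 [81. 82. 83.] 112 [81. 82. 83.] 116 [81. 82. 83.] 120 [81. 82. 83.] 124 [81. 82. 83.] 128 [81. 82. 83.] 132 [71. 73. 76.] 136 [74. 75. 76.] 140 [74. 75. 76.] 144 [74. 75. 76.] 148 [74. 75. 76.] 
w6
0 [81. 82. 83.] 4 [81. 82. 83.] 8 [80. 82. 83.] 12 [81. 82. 83.] 16 [81. 82. 82.] 20 [81. 82. 83.] 24 [31. 42. 82.] 28 [40. 41. 74.] 36 [27. 39. 59.] 40 [39. 40. 63.] 48 [28. 40. 75.] 60 [29. 39. 74.] 64 [40. 41. 75.] 72 [29. 39. 74.] 76 [40. 40. 75.] 84 [28. 40. 42.] 96 [28. 39. 74.] 100 [39. 41. 74.] 108 [28. 38. 68.] 112 [38. 40. 63.] 120 [28. 39. 64.] 124 [39. 40. 75.] 132 [35. 62. 75.] 136 [59. 75. 76.] 140 [74. 75. 76.] 144 [74. 75. 76.] 148 [74. 75. 76.] 
top0
0 [80. 82. 85.] 4 [80. 82. 85.] 8 [80. 82. 85.] 12 [79. 83. 85.] 16 [80. 82. 85.] 20 [80. 82. 84.] 24 [79. 82. 85.] 28 [79. 82. 85.] 32 [80. 82. 85.] 36 [80. 82. 85.] 40 [80. 83. 85.] 44 [80. 82. 85.] 48 [80. 82. 85.] 52 [80. 83. 84.] 56 [80. 82. 85.] 60 [80. 83. 96.] 64 [80. 82. 93.] 68 [80. 83. 96.] 72 [80. 83. 85.] 76 [80. 82. 85.] 80 [80. 82. 85.] 84 [80. 82. 85.] 88 [80. 82. 85.] 92 [80. 83. 85.] 96 [80. 83. 85.] 100 [80. 83. 85.] 104 [80. 83. 85.] 108 [80. 82. 85.] 112 [80. 82. 85.] 116 [80. 82. 85.] 120 [80. 82. 86.] 124 [10. 81. 84.] 128 [10. 12. 16.] 132 [73. 76. 78.] 136 [72. 75. 78.] 140 [73. 75. 78.] 144 [73. 75. 78.] 148 [73. 75. 79.]
```

The bay floor (z ≈ 10–16 mm) was already visible left of the plate at the start, and the bay reaches y ≈ 132. So the shutter began about 11 mm open and is now against its stop, because 21 N doesn't move it. I'll back off, check the wheels and fin, and hand in.

```bash
python3 - <<'E'
from h import *
arm.servo_line(c2w(.049,-.005,.103),.08); arm.servo_line(c2w(.049,-.005,.19),.2)
look("w8")
arm.servo_line(c2w(-.06,.02,.25),.2); arm.hold(.3)
p,d,W=wrist("w9");C=w2c(W)
m=(C[...,2]>.106)&(C[...,2]<.118)&(C[...,0]>0)&(C[...,0]<.12)&(abs(C[...,1])<.1)
print(len(C[m]),np.percentile(C[m],[2,98],0).round(4).tolist(),arm.get_state()["clock"])
E
```

```text
L best (np.int64(862), np.float64(-1.5), np.float64(0.75)) flat normals [(np.float64(-1.2), 974)]
M best (np.int64(869), np.float64(-1.5), np.float64(0.25)) flat normals [(np.float64(-1.7), 989)]
R best (np.int64(862), np.float64(-1.5), np.float64(0.75)) flat normals [(np.float64(-0.3), 972)]
clock 34.5333
392 [[0.0221, -0.0467, 0.107], [0.049, -0.0353, 0.1134]] 35.4083
```

```bash
python3 -c "
from plant import arm
print(arm.close_job())"
```

```text
the job is handed in; nothing more can be done
None
```

The job is handed in: the wheels show 4-5-2, each within about 2° of straight up, and the shutter was then pushed right until it would not move; I measured only about 104 mm of the stated 115 mm travel, and took that as its end stop because the bay was already slightly uncovered at the start (one push peaked at 46 N on the fingertips).

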